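# Set the recipe stand's sprung leg to its mark and lock it

### The arm

A 7-joint arm with a two-finger parallel gripper is mounted at the origin on a cart in front of the work surface, level with it; the furniture and walls round the work are solid. World frame = base frame: x ahead of the robot, y to its left, z up, the work surface at z = 0. Lengths are in m, angles in rad, forces in N, time in s.
With the tool pointing down it reaches from about 0.425 to 0.875 m from the base axis. Payload 8.4 kg.
Tool frame: the origin (TCP) lies at the very end of the fingers, on their centre line; the grasp point (between the pads) lies 19 mm behind it; z points along the fingers, y is the line along which they close (so a half turn about z gives the same grasp; the last joint's range is limited). The gripper opens to 87 mm and grips with 3 to 60 N. Pads are 19 mm wide; open, the fingers measure 117 mm over their backs; the gripper's body (75 mm by 190 mm) begins 51 mm behind the grasp point.
Start: joints at [-1.327, 0.333, 0.04, 1.465, -0.013, 1.343, -0.059], TCP at [0.218, 0.612, 0.223] pointing down, gripper open.
Joint ranges: [-2.58, 2.58], [-0.38, 2.09], [-1.3, 1.39], [0.25, 2.4], [-1.5, 4.64], [0.08, 2.09], [-2.65, 2.65]. Speed limits (rad/s): [2.22, 2.22, 2.79, 2.79, 3.14, 3.14, 3.14].

### API

Orientations are given as a unit quaternion [x, y, z, w].
In Python, from workcell import readout, read_camera, ctrl gives the robot as it stands. The module is installed in compiled form; this text tells all that it offers.
- The arm moves only by the shell command python3 -m pendant 'ROWS' [OPENING]. ROWS is JSON, one flat list of numbers, 4 for each row, row after row: the shift along the tool's x, y, z in m, then the turn about the tool's z in rad. A call has 1 to 12 rows; each row is the pose to reach, as a shift and turn from the pose commanded when the call began, along the tool's axes at that moment; what a row does not reach only later rows make up. A row lasts 1/10 s, in which the tool goes at most 50 mm and 8.59 degrees, less where a joint would pass 70% of its speed; a pose out of reach is approached as far as the arm can. A call with a gripper value outside its range is refused whole. OPENING is the opening, from 0 (shut) to 1 (fully open), set as the call begins (- or left out, the last holds). The fingers move at their own pace and stop on an object; the grip force is fixed at half the most. Time passes only in rows, so rows that repeat a pose let the fingers close. It gives the time, the measured TCP pose, the force, the opening and the grip force at its end, in the units of the state.
- readout.get_state(): the state, without advancing time (a new reading comes with each control period).
- read_camera(name): name is "side" or "top" or "wrist"; returns a dict with "frame" (384x512x3 uint8, blue, green, red), "fx", "fy", "cx", "cy" (pixels), "cam_to_world" (4x4, takes a point from camera to world coordinates); the wrist camera has in their place "T_tool_cam" (4x4, takes a point from camera to tool coordinates, whose origin is the TCP and whose axes are the flange's). Camera axes: x right, y up, looking along -z (the intrinsics and any distortion apply to the point x, -y, -z); pixel columns grow to the right and rows downward; lengths in m; the calibration is good to about 2 mm. A picture is of the moment at which its call begins: read the wrist's pose just before it. There is no depth.
- ctrl.hand_in(): hands the job in; it is judged then, once.
The state is a dict: "time_s": time; "q": joint angles; "joint_vel": joint speeds; "effort": joint torques, N m; "eef_pos": TCP position; "ee_rot": TCP orientation; "ft_force": force on the tool from outside, world axes, zero at the start; "torque": the same for the moment, N m; "width": finger opening in m; "grasp_force": force on a finger pad.
Only numpy, scipy, OpenCV 4.12 (cv2) and the standard library are available. Lean on these libraries where they do the work, as an engineer would, in place of code of your own. Each camera call takes 0.05 s, during which the arm holds its last target. There are 200 camera calls.

### The job

Take the recipe stand's steel pull bar and draw its sprung leg out until the white pointer lines up with the red clip. Without letting go of the bar, slide the orange cam lever along the bar until it is fully home against the black stop, the leg staying at the mark, and finish like that, still gripping the bar with the lever closed. Leave the red clip and the things on the worktop where they are.

Things in the scene. Friction and masses are not known exactly. Their poses are not given: they have to be found in the camera images.
- stand: Dark steel recipe stand with a blue book, fixed to the worktop. Origin on the worktop right under the middle of the pull bar as it is with the leg fully in; x points from the bar to the back-rest, y to the left along the bar, z up. Base plate and aluminium sleeve (56 mm wide, 28 mm high) from x = 20 to 180 mm; then the back-rest, 190 mm wide, about 190 mm high.
- leg: Sliding steel leg with the pull bar across its front end; axes as the stand's. It slides out along -x by up to 115 mm; a spring draws it in with 3 N at the start, 5.5 to 7.5 N at the mark. Origin at worktop level under the bar, where the post that carries the bar stands (10 mm in x, 30 mm in y; thinner than the bar, so fingers sliding along the bar pass it). Leg strip behind: 18 mm high.
- stop (a point): Inner (right) face of the black stop near the bar's left end, 57 mm to the left of the leg's origin, at the bar's middle height. The stop is 28 mm (x) by 26 mm high. The closed lever rests against it.
- bar (a point): Middle of the bar's free right part, 45 mm to the right (-y) of the leg's origin, 58 mm above the worktop: a good place to grip, one finger in front of the bar and one behind. The bar is 12 mm thick (x) and 16 mm high, its middle 58 mm above the worktop; it runs from y = -83 mm to the stop at +57 mm in the leg's frame. Nothing but the lever is on it between.
- lever: Orange cam lever, a saddle 41 (x) by 24 (y) by 28 mm riding on the bar; its cheeks stand 14 mm proud in front and behind, so fingers holding the bar push it as they slide left. Origin mid-saddle, on the bar line; top 80 mm up. y in the leg's frame: 0 to 8 mm open (start), 45 mm closed at the stop. Moving it takes 3 N; it stays where left. Closed, it does not bear the spring alone.
- pointer (a point): Tip of the white pointer, a thin bar that rides on the tail of the leg, 150 mm behind the pull bar, 30 mm to the left of the leg's middle, 33 mm above the worktop; it moves with the leg.
- mark (a point): Middle of the red clip on the left wall of the sleeve, on the line along which the pointer's tip moves: the mark to which the pointer must be drawn. At the start it lies 50 to 85 mm nearer to the robot (along the stand's -x) than the pointer. At the mark the pointer tip and this point coincide. Not to be touched.
- blue_mug: Bystander: blue and white mug, 82x114x91 mm, origin under its middle.
- salt: Bystander: salt shaker, 44x44x90 mm, origin under its middle.
- timer: Bystander: white kitchen timer, 60x60x50 mm, origin under its middle.
- mug_b: Bystander: cream mug, 84x122x106 mm, origin under its middle.
- spice_a: Bystander: spice jar with black cap, 41x41x105 mm, origin under its middle.

How it is judged:
By the outcome, as a careful person would: the job done as asked, in the order asked, and still so for the second after the job is handed in, while the arm keeps its last pose, push and grip.
It also fails if it takes over 43 s, if anything falls off the work surface, if the arm or the gripper's body presses on something with over 40 N, if the wrist force passes 120 N, or if a joint passes its speed limit or range.

## Working session

There is one attempt and no reset: what is moved stays moved. The work goes in short steps, Python scripts to look and compute and a shell command to move; the robot and the scene stay as the last step left them, time stands still between calls to the robot, and variables do not carry over. Pictures are saved under pics/ and viewed, at most 10 in all, crops included, and the job is handed in when it is done.

```bash
mkdir -p pics
python3 - <<'E'
from workcell import readout, read_camera
import cv2,numpy as np,json
s=readout.get_state();print({k:np.round(v,4).tolist() for k,v in s.items()})
for n in("top","side"):
    c=read_camera(n);cv2.imwrite(f"pics/{n}0.png",c["frame"])
    print(n,{k:np.round(v,4).tolist() for k,v in c.items() if k!="frame"})
    np.savez(f"{n}.npz",**c)
a=cv2.imread("pics/top0.png");b=cv2.imread("pics/side0.png")
E
```

```text
{'time_s': 0.0, 'q': [-1.3272, 0.3339, 0.0399, 1.4663, -0.0134, 1.3433, -0.0585], 'joint_vel': [-0.0013, -0.0002, 0.0005, -0.0011, -0.0003, -0.0004, 0.0024], 'effort': [-0.0008, -65.6341, 1.3348, -40.3817, -0.0597, 0.0443, 0.0001], 'eef_pos': [0.2183, 0.6117, 0.2216], 'ee_rot': [0.1706, 0.9853, -0.0008, -0.0001], 'ft_force': [-0.1555, 0.5185, 0.411], 'torque': [0.0103, 0.0466, 0.0008], 'grasp_force': 0.0, 'width': 0.0872}
top {'fx': 404.6529, 'fy': 404.6529, 'cx': 254.1653, 'cy': 191.9676, 'cam_to_world': [[-0.0138, 0.9822, -0.1874, 0.3137], [-0.9999, -0.0152, -0.006, 0.0563], [-0.0087, 0.1872, 0.9823, 1.3554], [0.0, 0.0, 0.0, 1.0]]}
side {'fx': 414.2906, 'fy': 414.2906, 'cx': 256.9327, 'cy': 190.3532, 'cam_to_world': [[-0.9999, 0.0153, 0.0001, 0.562], [-0.0104, -0.68, 0.7331, 1.0022], [0.0113, 0.733, 0.6801, 0.9373], [0.0, 0.0, 0.0, 1.0]]}
```

View pics/top0.png

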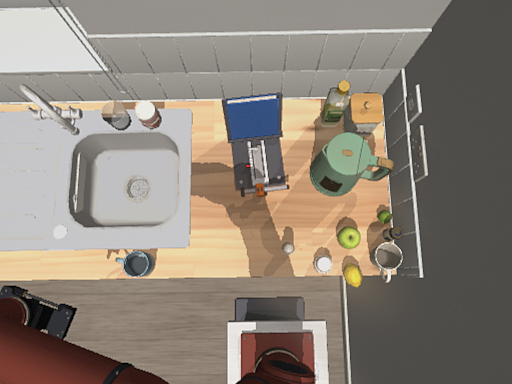

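View pics/side0.png

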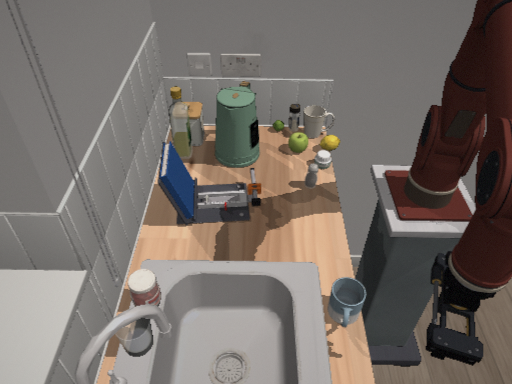

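The top view shows the stand near (258,150), with the lever at (261,189). The side view shows the lever at (254,188) and the sleeve near (222,200). I'll enlarge both.

Run:
```python
import cv2,numpy as np
a=cv2.imread("pics/top0.png")[130:205,215:305];b=cv2.imread("pics/side0.png")[155:230,180:270]
im=np.vstack([cv2.resize(x,None,fx=8,fy=8,interpolation=cv2.INTER_CUBIC)[:,:,:] for x in(a,)])
im2=cv2.resize(b,None,fx=8,fy=8,interpolation=cv2.INTER_CUBIC)
cv2.imwrite("pics/top1.png",im);cv2.imwrite("pics/side1.png",im2)
```

```text
(no output)
```

View pics/top1.png

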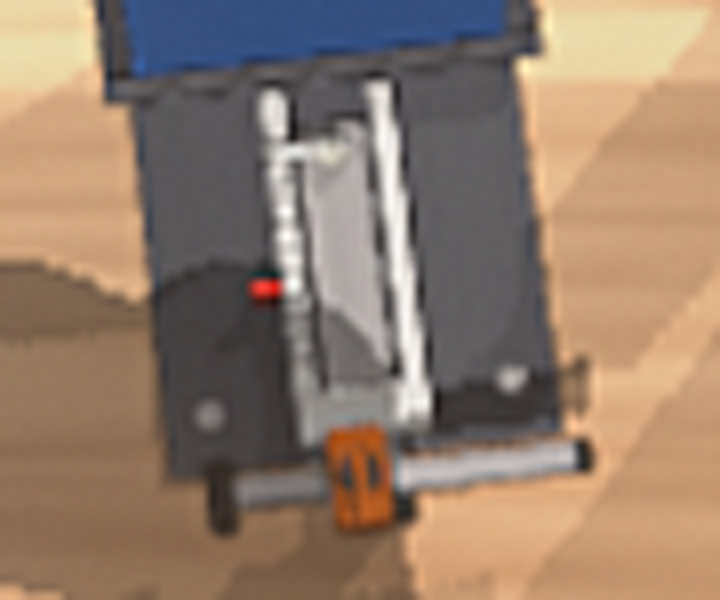

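View pics/side1.png

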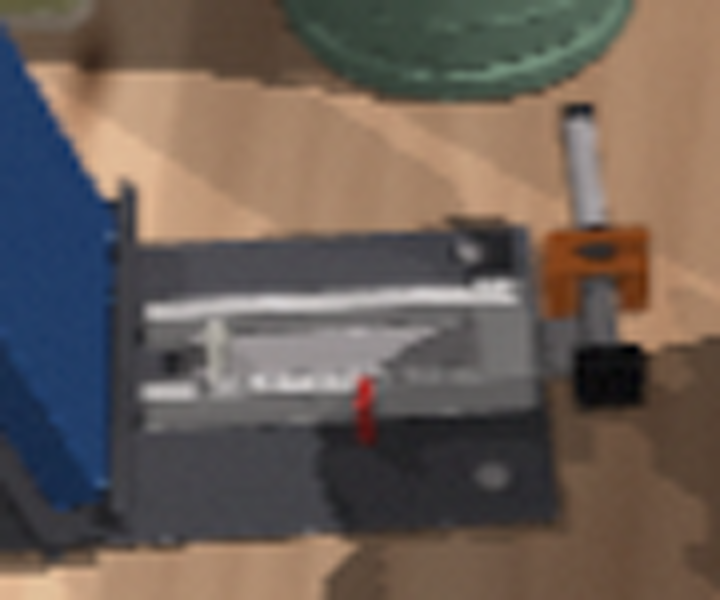

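In the top crop: bar right end (583,455), stop (222,497), lever (360,478), red clip (268,289), pointer tip ≈(275,150). In the side crop: (577,112), (608,375), (596,255), clip (366,400), tip ≈(220,388).

```bash
cat > h.py <<'E'
import numpy as np
def ray(n,u,v,c=None):
    c=np.load(f"{n}.npz") if c is None else c
    T=c["cam_to_world"];d=T[:3,:3]@[(u-c["cx"])/c["fx"],-(v-c["cy"])/c["fy"],-1]
    return T[:3,3],d/np.linalg.norm(d)
def tri(rays):
    A=0;b=0
    for o,d in rays:
        P=np.eye(3)-np.outer(d,d);A=A+P;b=b+P@o
    p=np.linalg.solve(A,b)
    return p,[float(np.linalg.norm((np.eye(3)-np.outer(d,d))@(p-o))*1e3) for o,d in rays]
def onz(r,z): o,d=r;return o+d*(z-o[2])/d[2]
E
python3 - <<'E'
from h import *
P=dict(barend=((583,455),(577,112)),stop=((222,497),(608,375)),lever=((360,478),(596,255)),clip=((268,289),(366,395)),ptr=((275,150),(218,388)),ptrbase=((345,150),(214,322)))
R={}
for k,((a,b),(c,d)) in P.items():
    r=[ray("top",215+(a+.5)/8-.5,130+(b+.5)/8-.5),ray("side",180+(c+.5)/8-.5,155+(d+.5)/8-.5)]
    p,e=tri(r);R[k]=p;print(k,p.round(4),np.round(e,1))
v=R["barend"]-R["stop"];print(np.degrees(np.arctan2(v[0],-v[1])),np.linalg.norm(v))
v=R["clip"]-R["ptr"];print(v,np.degrees(np.arctan2(v[1],-v[0])),np.linalg.norm(v))
# plate edges from top view
for q in((135,110),(165,475),(515,70),(562,430)): print(q,onz(ray("top",215+q[0]/8,130+q[1]/8),0.004).round(4))
E
```

```text
barend [ 0.5786 -0.0447  0.0628] [1.7 1.7]
stop [0.5643 0.1028 0.0565] [1.3 1.3]
lever [0.5695 0.0463 0.0665] [1.5 1.5]
clip [0.6592 0.0838 0.0251] [0.8 0.8]
ptr [0.7188 0.0803 0.0249] [0.8 0.8]
ptrbase [0.72   0.0501 0.0304] [2.4 2.4]
5.544032299696298 0.1483271475262892
[-0.05962292  0.00345992  0.00021166] 3.3211546086318284 0.05972360291368088
(135, 110) [0.7435 0.1398 0.004 ]
(165, 475) [0.5814 0.1276 0.004 ]
(515, 70) [ 0.7589 -0.0259  0.004 ]
(562, 430) [ 0.5983 -0.0418  0.004 ]
```

Heights check out: bar 57–63 mm (text says 58), clip and tip about 25–33 mm. The bar spans 148 mm and yaw is about 5°. The pointer has roughly 59 mm to travel. Next I move to a hover above the grip point, by a shift of tool x -0.545, y -0.464 and a turn of +1.136.

```bash
python3 -m pendant '[-0.545,-0.464,0,1.136,-0.545,-0.464,0,1.136,-0.545,-0.464,0,1.136,-0.545,-0.464,0,1.136,-0.545,-0.464,0,1.136,-0.545,-0.464,0,1.136,-0.545,-0.464,0,1.136,-0.545,-0.464,0,1.136,-0.545,-0.464,0,1.136,-0.545,-0.464,0,1.136,-0.545,-0.464,0,1.136,-0.545,-0.464,0,1.136]' 1
```

```text
time_s: 1.3
eef_pos: [0.5184, 0.0903, 0.2226]
ee_rot: [0.674, 0.739, 0.0, -0.0]
ft_force: [1.3, 0.7, 0.1]
width: 0.087
grasp_force: 0.0
```

```bash
cat > snap.py <<'E'
import sys,numpy as np,cv2
from workcell import readout, read_camera
from scipy.spatial.transform import Rotation as R
def snap(n):
    s=readout.get_state();c=dict(read_camera("wrist"))
    T=np.eye(4);T[:3,:3]=R.from_quat(s["ee_rot"]).as_matrix();T[:3,3]=s["eef_pos"]
    c["cam_to_world"]=T@np.array(c["T_tool_cam"]);np.savez(f"{n}.npz",**c);return c["frame"]
if __name__=="__main__": cv2.imwrite(f"pics/{sys.argv[1]}.png",snap(sys.argv[1]))
E
python3 snap.py w1
python3 -m pendant '[-0.05,0.024,0,0,-0.103,0.048,0,0,-0.103,0.048,0,0,-0.103,0.048,0,0,-0.103,0.048,0,0]'
python3 snap.py w2
python3 - <<'E'
import cv2,numpy as np
a,b=cv2.imread("pics/w1.png"),cv2.imread("pics/w2.png")
cv2.imwrite("pics/w12.png",cv2.resize(np.vstack([a,b]),(800,1200))[:600]);cv2.imwrite("pics/w2b.png",cv2.resize(b,(800,600)))
E
```

```text
time_s: 1.85
eef_pos: [0.5748, -0.0052, 0.2221]
ee_rot: [0.674, 0.739, -0.0, -0.0]
ft_force: [0.0, -0.4, -0.3]
width: 0.087
grasp_force: 0.0
```

View pics/w12.png

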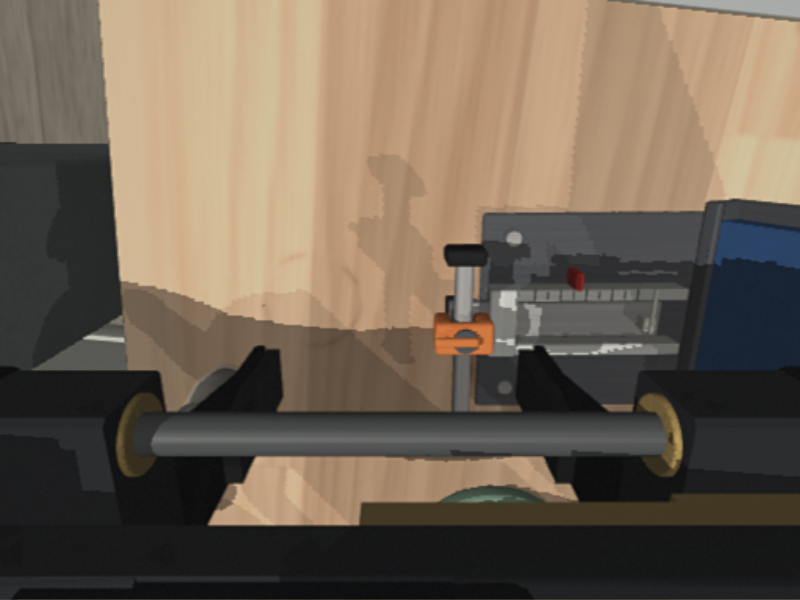

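View pics/w2b.png

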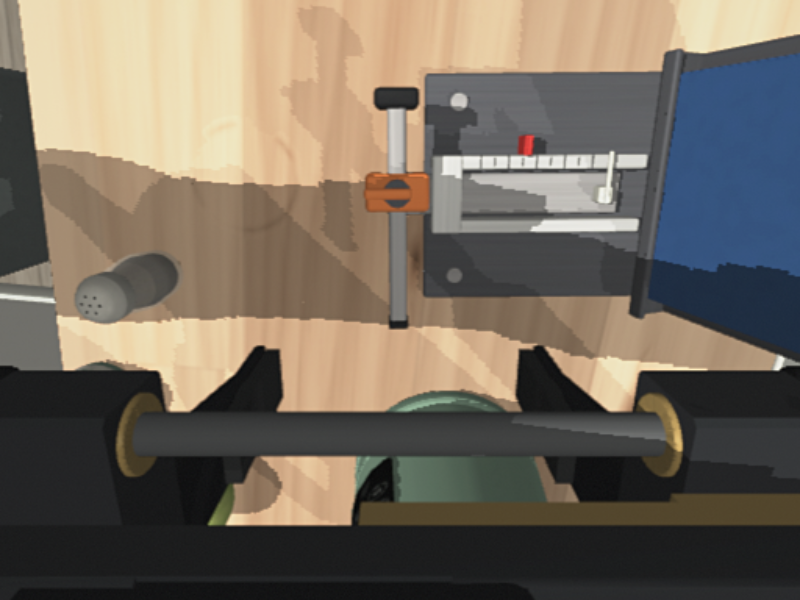

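In w2 (800×600 px), the bar runs vertically at x≈398, y 108–328. The lever is at (398,192), the stop at (396,98), the clip at (527,146), and the pointer tip at (612,153). In w1 the stop is at (466,254), the lever at (464,334), and the clip at (576,279).

Run:
```python
from h import *
w=lambda n,x,y: ray(n,(x+.5)*.64-.5,(y+.5)*.64-.5)
t=lambda x,y: ray("top",215+(x+.5)/8-.5,130+(y+.5)/8-.5)
s=lambda x,y: ray("side",180+(x+.5)/8-.5,155+(y+.5)/8-.5)
th=np.radians(5.2);X=np.array([np.cos(th),np.sin(th),0]);Y=np.array([-X[1],X[0],0])
def show(k,p,e=""): print(k,p.round(4),"stand xy",np.round([p@X,p@Y],4),e)
for k,r in dict(stop=[w("w1",466,254),w("w2",396,98),t(222,497),s(608,375)],
 clip=[w("w1",576,279),w("w2",527,146),t(268,289),s(366,395)],
 tip=[w("w2",612,153),t(275,150),s(218,388)],
 lever=[w("w1",464,334),w("w2",398,192),t(360,478),s(596,255)],
 barend=[w("w2",398,325),t(583,455),s(577,112)]).items():
    p,e=tri(r);show(k,p,np.round(e,1))
for y in(120,160,220,260,300): show("bar z.066",onz(w("w2",398,y),.066))
show("stop inner",onz(w("w2",396,108),.066))
show("tip",onz(w("w2",612,153),.033)); show("clip",onz(w("w2",527,140),.033))
```

```text
stop [0.5639 0.1035 0.0573] stand xy [0.571 0.052] [0.5 1.  1.2 1.6]
clip [0.6587 0.0841 0.0243] stand xy [0.6637 0.0241] [1.7 0.3 0.3 1.6]
tip [0.7185 0.0825 0.0272] stand xy [0.723 0.017] [2.2 2.4 0.9]
lever [0.5695 0.0468 0.0663] stand xy [ 0.5714 -0.005 ] [1.1 0.1 1.4 1.8]
barend [ 0.5785 -0.0453  0.0628] stand xy [ 0.572  -0.0976] [0.9 1.8 1.7]
bar z.066 [0.5655 0.0906 0.066 ] stand xy [0.5714 0.039 ] 
bar z.066 [0.5677 0.0667 0.066 ] stand xy [0.5714 0.015 ] 
bar z.066 [0.5713 0.0286 0.066 ] stand xy [ 0.5715 -0.0233] 
bar z.066 [0.5738 0.0017 0.066 ] stand xy [ 0.5716 -0.0503] 
bar z.066 [ 0.5764 -0.0266  0.066 ] stand xy [ 0.5716 -0.0788] 
stop inner [0.5636 0.0975 0.066 ] stand xy [0.5701 0.046 ] 
tip [0.7166 0.0845 0.033 ] stand xy [0.7213 0.0192] 
clip [0.6558 0.0875 0.033 ] stand xy [0.6611 0.0277]
```

The bar lies at stand x 0.5715. The tip at 0.7215 is exactly 150 mm behind it, which matches the text. The TCP is already over the grip point, so I descend 182 mm and close.

```bash
python3 -m pendant '[0,0,0.04,0,0,0,0.08,0,0,0,0.12,0,0,0,0.15,0,0,0,0.17,0,0,0,0.182,0,0,0,0.182,0,0,0,0.182,0]' 1
python3 -m pendant '[0,0,0,0,0,0,0,0,0,0,0,0,0,0,0,0,0,0,0,0,0,0,0,0,0,0,0,0,0,0,0,0]' 0
```

```text
time_s: 2.7
eef_pos: [0.5757, -0.0052, 0.0414]
ee_rot: [0.674, 0.739, 0.0, 0.0]
ft_force: [-0.2, -0.7, -0.7]
width: 0.0869
grasp_force: 0.0
time_s: 3.5
eef_pos: [0.5752, -0.0059, 0.0405]
ee_rot: [0.674, 0.739, -0.0, 0.0]
ft_force: [1.0, 0.8, 0.1]
width: 0.0309
grasp_force: 0.0
```

```bash
python3 -m pendant '[0,0,0,0,0,0,0,0,0,0,0,0,0,0,0,0,0,0,0,0,0,0,0,0]' 0
```

```text
time_s: 4.1
eef_pos: [0.574, -0.006, 0.0404]
ee_rot: [0.674, 0.739, -0.001, -0.001]
ft_force: [-4.7, -0.5, 5.1]
width: 0.0117
grasp_force: 30.0
```

Gripped, with width 11.7 mm against a 12 mm bar. Drawing the leg out 52 mm first, then I'll look.

```bash
python3 -m pendant '[0,-0.006,0,0,0,-0.014,0,0,0,-0.022,0,0,0,-0.03,0,0,0,-0.038,0,0,0,-0.045,0,0,0,-0.05,0,0,0,-0.052,0,0,0,-0.052,0,0,0,-0.052,0,0]'
python3 snap.py w3
python3 - <<'E'
from workcell import read_camera
import cv2,numpy as np
for n in("top","side"):
    c=read_camera(n);np.savez(f"{n}3.npz",**c);cv2.imwrite(f"pics/{n}3.png",c["frame"])
R=lambda x,s:cv2.resize(x,s,interpolation=cv2.INTER_CUBIC)
w=cv2.imread("pics/w3.png");a=cv2.imread("pics/top3.png")[140:190,230:290];b=cv2.imread("pics/side3.png")[170:220,190:250]
cv2.imwrite("pics/m3.png",np.vstack([np.hstack([R(a,(360,300)),R(b,(360,300))]),np.hstack([R(w,(400,300)),np.zeros((300,320,3),np.uint8)])]))
E
```

```text
time_s: 5.1
eef_pos: [0.523, -0.0111, 0.0404]
ee_rot: [0.674, 0.739, 0.0, 0.0]
ft_force: [5.1, -1.1, -7.7]
width: 0.0116
grasp_force: 30.0
```

View pics/m3.png

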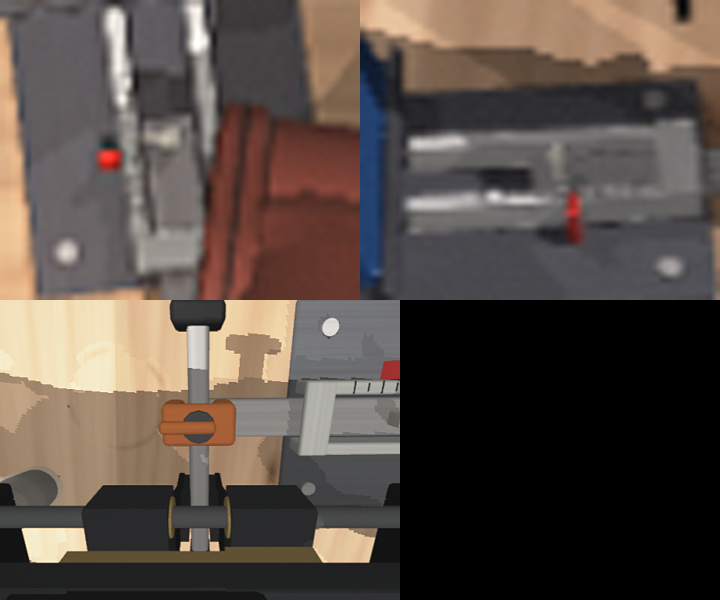

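The side view shows the pointer (557,165) about 16 crop px (2.7 image px, roughly 8 mm) short of the clip (573,215). The top view agrees. I'll compute the clip's position from the red pixels in all the views.

```bash
cat > red.py <<'E'
from h import *
import cv2
th=np.radians(5.2);X=np.array([np.cos(th),np.sin(th),0]);Y=np.array([-X[1],X[0],0])
def redc(n,box):
    c=np.load(f"{n}.npz");f=c["frame"].astype(float);x0,y0,x1,y1=box
    g=f[y0:y1,x0:x1];m=np.clip(g[...,2]-1.0*np.maximum(g[...,1],g[...,0])-25,0,None)
    m[m<0.25*m.max()]=0; yy,xx=np.mgrid[y0:y1,x0:x1]
    return (m*xx).sum()/m.sum(),(m*yy).sum()/m.sum(),int((m>0).sum())
if __name__=="__main__":
    B=dict(w1=(355,165,385,190),w2=(325,80,350,103),top=(240,155,256,175),top3=(240,155,256,175),side=(218,195,234,215),side3=(218,195,234,215))
    rs=[]
    for n,b in B.items():
        u,v,k=redc(n,b);r=ray(n,u,v);rs.append(r);print(n,round(u,2),round(v,2),k,[ (z,round(float(onz(r,z)@X),4),round(float(onz(r,z)@Y),4)) for z in(.024,.033)])
    p,e=tri(rs);print(p.round(4),(p@X).round(4),(p@Y).round(4),np.round(e,1))
    # stand-x tip now: project point on tip line for given x in side3
    c=np.load("side3.npz");T=np.linalg.inv(c["cam_to_world"])
    for d in(0,.0515,.0595):
        for y,z in((-.0125+.03,.033),(-.0125,.033)):
            P=X*(.7213-d)+Y*y+[0,0,z];q=T[:3,:3]@P+T[:3,3];print(d,y,(c["cx"]-c["fx"]*q[0]/q[2]).round(2),(c["cy"]+c["fy"]*q[1]/q[2]).round(2))
    a=np.load("w2.npz")["frame"][75:130,320:400];s=c["frame"][180:215,210:240]
    s0=np.load("side.npz")["frame"][180:215,195:240]
    R=lambda x,k:cv2.resize(x,None,fx=k,fy=k,interpolation=cv2.INTER_NEAREST)
    A=R(a,5);S=R(s,8);S0=R(s0,8)
    o=np.zeros((A.shape[0]+S.shape[0],800,3),np.uint8);o[:A.shape[0],:A.shape[1]]=A;o[A.shape[0]:,:S.shape[1]]=S;o[A.shape[0]:,300:300+S0.shape[1]]=S0
    cv2.imwrite("pics/z3.png",o);print(o.shape)
E
python3 red.py
```

```text
w1 370.21 178.9 79 [(0.024, 0.6648, 0.0247), (0.033, 0.6613, 0.0272)]
w2 336.7 92.31 119 [(0.024, 0.6632, 0.0248), (0.033, 0.6609, 0.0247)]
top 247.69 165.56 9 [(0.024, 0.6642, 0.0251), (0.033, 0.6618, 0.0251)]
top3 247.71 165.9 11 [(0.024, 0.663, 0.0251), (0.033, 0.6606, 0.0251)]
side 225.06 204.63 11 [(0.024, 0.6657, 0.0253), (0.033, 0.6655, 0.0344)]
side3 225.24 205.15 15 [(0.024, 0.6652, 0.0276), (0.033, 0.6651, 0.0366)]
[0.6597 0.0849 0.0222] 0.6647 0.0248 [0.9 1.  0.3 1.3 1.4 0.9]
0 0.017499999999999998 206.98 201.69
0 -0.0125 207.05 195.07
0.0515 0.017499999999999998 223.56 200.9
0.0515 -0.0125 223.36 194.31
0.0595 0.017499999999999998 226.13 200.77
0.0595 -0.0125 225.88 194.19
(555, 800, 3)
```

View pics/z3.png

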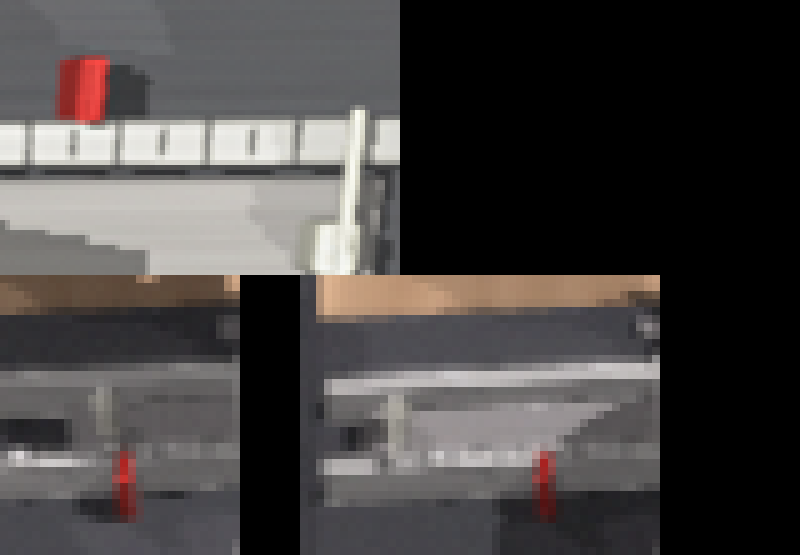

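Estimates of the total draw fall between 58 and 60 mm. I'll draw another 7.5 mm, then measure the sub-pixel columns of pointer and clip.

```bash
python3 -m pendant '[0,-0.004,0,0,0,-0.0075,0,0,0,-0.0075,0,0,0,-0.0075,0,0]'
python3 - <<'E'
from workcell import read_camera
import cv2,numpy as np
fs={"0":[np.load("side.npz")["frame"]],"3":[np.load("side3.npz")["frame"]],"4":[]}
for i in range(4):
    c=read_camera("side");fs["4"].append(c["frame"])
np.savez("side4.npz",**c)
t=read_camera("top");np.savez("top4.npz",**t)
for k,f in fs.items():
    m=np.mean(f,0)
    print(k,"ptr cols", {"0":(202,212),"3":(217,230),"4":(217,232)}[k])
    a,b={"0":(202,212),"3":(217,230),"4":(217,232)}[k]
    for r in range(192,201): print(r,m[r,a:b].mean(1).round().astype(int))
    print("red");d=m[...,2]-m[...,1]
    for r in(202,204,206,208): print(r,d[r,220:231].round().astype(int))
s=np.mean(fs["4"],0).astype(np.uint8)[180:215,205:245]
cv2.imwrite("pics/z4.png",np.hstack([cv2.resize(s,None,fx=10,fy=10,interpolation=cv2.INTER_NEAREST)[:350],cv2.resize(t["frame"][145:180,235:275],None,fx=10,fy=10,interpolation=cv2.INTER_NEAREST)]))
E
```

```text
time_s: 5.65
eef_pos: [0.5156, -0.0118, 0.0404]
ee_rot: [0.674, 0.739, 0.0, 0.0]
ft_force: [6.0, -2.0, -8.9]
width: 0.0118
grasp_force: 30.0
0 ptr cols (202, 212)
192 [111 123 135 143 148 161 172 176 177 175]
193 [174 184 189 188 190 192 189 188 188 186]
194 [173 169 160 148 149 146 133 120 112 108]
195 [109 110 109 114 165 158 112 106 105 105]
196 [105 107 112 138 167 165 126  98  94  94]
197 [ 95 107 134 143 161 162 139 142 151 150]
198 [ 81  74  71  96 153 140 129 146 149 151]
199 [ 51  66  71  85 148 140 124 135 140 148]
200 [ 53  65  79  89 149 147 128 134 133 140]
red
202 [ 3  5  3  4 35 84 48  3  2  3  3]
204 [  2   2   3   3  44 122  68   2   2   3   3]
206 [ 2  2  2  2 34 74 32  1  3  3  2]
208 [-1  2  1  1 23 64 48  7  1 -2  0]
3 ptr cols (217, 230)
192 [118 119 119 118 118 119 117 117 117 117 116 117 117]
193 [120 119 120 120 120 125 119 112 110 110 109 108 104]
194 [ 96  97  98  99 102 139 123  90  96  98  97  96  94]
195 [ 99  97  96  98 122 139 120  94  93  96  96  84  77]
196 [100  92  91  95 113 133 119  96  90  83  87  91  93]
197 [103  95  92  92  99 120 112  90  88
[... 436 characters left out ...]
]
193 [120 120 120 120 120 119 116 112 110 109 108 107 103  99  97]
194 [ 96  97  99  99  98  99  99 100 103  97  93  96  93  94  96]
195 [ 99  98  99  97  97  98 102 123 124 114 103  85  77  78  86]
196 [100  97  95  90  93  95 101 119 125 116 100  93  93  93  92]
197 [102  88  76  71  82  93  92  97 116 118 101  90  92  92  92]
198 [ 38  39  39  46  78  92  91  95 118 120  93  83  90  91  92]
199 [ 38  37  38  39  75  93  93 111 132 123  91  75  74  85  92]
200 [ 39  40  42  44  77  92  94  96 151 136  80  81  79  90 101]
red
202 [ 2  3  3  2 29 82 43  2  2  2  3]
204 [  2   2   2   3  46 136  74   4   4   3   3]
206 [ 2  2  2  3 38 86 48 11  3  3  2]
208 [ 1  0  1  1 26 73 58 18 -1  0  0]
```

View pics/z4.png

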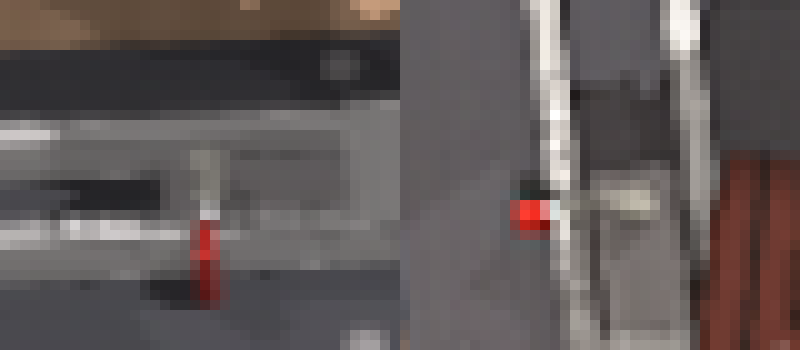

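The side view has the pointer at column ≈225.4 and the clip at ≈225.15. The top view also shows them aligned, within about 1 mm. Now I slide left along the bar (tool +x) with the grip held.

```bash
python3 -m pendant '[0.003,0,0,0,0.007,0,0,0,0.012,0,0,0,0.017,0,0,0,0.022,0,0,0,0.027,0,0,0,0.032,0,0,0,0.036,0,0,0,0.04,0,0,0,0.04,0,0,0]'
```

```text
time_s: 6.9
eef_pos: [0.5141, 0.0168, 0.0415]
ee_rot: [0.677, 0.736, -0.003, 0.006]
ft_force: [9.4, -38.0, -0.4]
width: 0.0112
grasp_force: 30.0
```

Friction is about 38 N, so the compliant arm lags roughly 11 mm. I'll continue and check the draw.

```bash
python3 -m pendant '[0.005,0,0,0,0.01,0,0,0,0.015,0,0,0,0.02,0,0,0,0.025,0,0,0,0.03,0,0,0,0.03,0,0,0]'
python3 - <<'E'
from workcell import readout;import numpy as np
from h import *
th=np.radians(5.2);X=np.array([np.cos(th),np.sin(th),0]);Y=np.array([-X[1],X[0],0])
p=np.array(readout.get_state()["eef_pos"]);print(p@X,p@Y, "leg y",p@Y+.0125)
E
```

```text
time_s: 7.6
eef_pos: [0.5115, 0.0461, 0.0414]
ee_rot: [0.677, 0.736, -0.003, 0.006]
ft_force: [9.6, -40.8, 1.2]
width: 0.0115
grasp_force: 31.2
0.5135365168028779 -0.0004838198731555582 leg y 0.012016180126844443
```

```bash
python3 -m pendant '[0.004,0,0,0,0.008,0,0,0,0.012,0,0,0,0.014,0,0,0,0.014,0,0,0]'
python3 - <<'E'
from workcell import readout,read_camera;import numpy as np,cv2
from snap import snap
from h import *
th=np.radians(5.2);X=np.array([np.cos(th),np.sin(th),0]);Y=np.array([-X[1],X[0],0])
p=np.array(readout.get_state()["eef_pos"]);print(p@X,p@Y, "leg y",p@Y+.0125)
w=snap("w5");f=np.mean([read_camera("side")["frame"] for _ in range(4)],0);t=read_camera("top")["frame"]
for r in range(194,201): print(r,f[r,217:232].mean(1).round().astype(int))
d=f[...,2]-f[...,1]
for r in(202,204,206,208): print(r,d[r,220:231].round().astype(int))
R=lambda x,k:cv2.resize(x,None,fx=k,fy=k,interpolation=cv2.INTER_NEAREST)
o=np.hstack([R(f.astype(np.uint8)[175:215,205:275],5),R(t[145:185,235:295],5)])
w=cv2.resize(w,(500,375));q=np.zeros((575,650,3),np.uint8);q[:200]=o;q[200:,:500]=w;cv2.imwrite("pics/z5.png",q)
E
```

```text
time_s: 8.1
eef_pos: [0.5103, 0.0568, 0.0411]
ee_rot: [0.678, 0.735, -0.004, 0.007]
ft_force: [11.1, -50.4, 1.5]
width: 0.0118
grasp_force: 37.6
0.5133877783720382 0.010357702010220293 leg y 0.022857702010220294
194 [ 97  97 100 100 100  99 103 128 109  87  97  96  95  96  96]
195 [101 100  99 100  98  99 118 143 127  92  92  88  77  77  88]
196 [101  98  97  93  96  95 116 142 127  89  86  94  93  94  93]
197 [104  89  77  87  94  93 106 131 125  92  87  93  93  93  93]
198 [ 40  40  39  69  89  95  98 120 117  90  85  90  91  93  93]
199 [ 38  38  40  67  89  95  96 126 115  83  77  76  84  91  93]
200 [ 40  40  43  68  90  94  96 106  93  76  81  83  80  92 102]
202 [ 2  2  3  2 30 52 17  2  2  2  3]
204 [ 2  1  2  2 40 85 32  3  4  3  2]
206 [ 3  2  2  3 36 77 34  1  2  3  2]
208 [-1  0  1  1 26 68 58 19  0  1 -1]
```

View pics/z5.png

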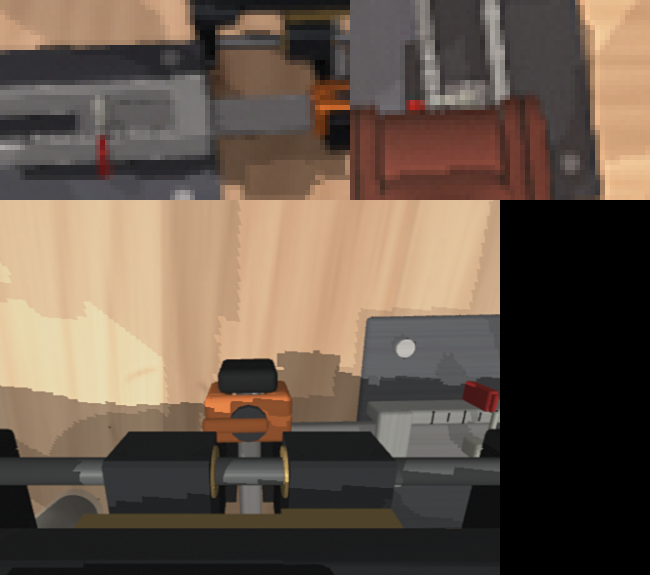

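The lever (247,410) now touches the black stop (248,375), and the force rose by 10 N on contact. In the side view the pointer is at column 224.4 against the clip's 225.1, so the leg crept in about 2 mm. I'll check this in the wrist view numerically.

Run:
```python
from h import *
th=np.radians(5.2);X=np.array([np.cos(th),np.sin(th),0]);Y=np.array([-X[1],X[0],0])
f=np.load("w5.npz")["frame"].astype(int)
for r in range(184,250,3): print(r," ".join(f"{g:3d}/{max(0,d):3d}" for g,d in zip(f[r,484:512:2,1],(f[...,2]-f[...,1])[r,484:512:2])))
c=np.load("w5.npz");T=np.linalg.inv(c["cam_to_world"])
def pr(x,y,z):
    q=T[:3,:3]@(X*x+Y*y+[0,0,z])+T[:3,3];return (c["cx"]-c["fx"]*q[0]/q[2]).round(1),(c["cy"]+c["fy"]*q[1]/q[2]).round(1)
for x in(.660,.664,.668):print(x,"tip",pr(x,.0175,.033),"base",pr(x,-.0125,.033),"clip z.033",pr(x,.0175,.033),pr(x,.025,.033),pr(x,.025,.024))
```

```text
184  90/  0  92/  0  54/  0  54/  0  54/  1  56/  0  56/  0  56/  0  55/  0  56/  0  55/  0  55/  0  55/  0  54/  0
187  31/ 72  28/ 70  31/ 53  49/ 15  54/  1  55/  0  54/  0  55/  0  54/  0  54/  0  54/  0  55/  0  53/  1  55/  0
190  40/ 92  35/ 83  26/ 53  30/ 57  28/ 59  28/ 59  37/ 40  55/  6  57/  0  56/  0  56/  0  55/  0  56/  0  55/  0
193  24/ 45  23/ 45  24/ 45  24/ 46  25/ 47  26/ 53  29/ 56  28/ 59  27/ 60  30/ 58  39/ 35  54/  1  56/  0  54/  0
196  24/ 45  24/ 46  22/ 47  24/ 46  23/ 46  25/ 45  24/ 45  22/ 46  29/ 58  38/ 82  40/ 89  40/ 92  39/ 96  48/ 36
199  23/ 45  23/ 46  24/ 47  24/ 46  23/ 47  24/ 46  23/ 47  25/ 44  31/ 69  36/ 87  31/ 66  29/ 59  34/ 71  50/ 30
202  22/ 47  24/ 45  23/ 47  23/ 47  25/ 45  23/ 47  25/ 44  26/ 49  35/ 77  38/ 82  22/ 48  32/ 71  43/ 97  46/ 82
205  22/ 47  23/ 46  25/ 44  24/ 46  23/ 46  25/ 45  24/ 46  29/ 58  37/ 84  32/ 73  26/ 51  36/ 82  43/106  70/ 39
208  22/ 47  23/ 46  21/ 48  24/ 46  24/ 46  25/ 45  28/ 42  33/ 69  39/ 85  27/ 56  30/ 61  41/ 93  47/ 96  86/  0
211  87/  0  66/ 12  34/ 37  23/ 47  25/ 45  25/ 44  27/
[... 1413 characters left out ...]
23/  0  23/  1  23/  0  26/  0  26/  0
0.66 tip (np.float64(499.4), np.float64(219.5)) base (np.float64(488.2), np.float64(263.3)) clip z.033 (np.float64(499.4), np.float64(219.5)) (np.float64(502.4), np.float64(207.8)) (np.float64(491.2), np.float64(202.4))
0.664 tip (np.float64(506.1), np.float64(219.4)) base (np.float64(494.5), np.float64(263.3)) clip z.033 (np.float64(506.1), np.float64(219.4)) (np.float64(509.1), np.float64(207.7)) (np.float64(497.7), np.float64(202.4))
0.668 tip (np.float64(512.7), np.float64(219.3)) base (np.float64(500.9), np.float64(263.2)) clip z.033 (np.float64(512.7), np.float64(219.3)) (np.float64(515.9), np.float64(207.7)) (np.float64(504.1), np.float64(202.3))
```

Combining the side view (≈2.1 mm short), the wrist view (≈2.6 mm short) and the TCP (≈0), I take 1.5 mm more draw. I'll also push 2 mm further left so the lever seats firmly, then re-measure.

```bash
python3 -m pendant '[0.001,-0.001,0,0,0.002,-0.0015,0,0,0.002,-0.0015,0,0,0.002,-0.0015,0,0]'
cat > m.py <<'E'
from workcell import readout,read_camera
from snap import snap
from h import *
th=np.radians(5.2);X=np.array([np.cos(th),np.sin(th),0]);Y=np.array([-X[1],X[0],0])
p=np.array(readout.get_state()["eef_pos"]);print("x",p@X,"leg y",p@Y+.0125)
w=snap("w6").astype(int);f=np.mean([read_camera("side")["frame"] for _ in range(4)],0)
for r in range(194,201): print(r,f[r,219:230].mean(1).round().astype(int))
d=f[...,2]-f[...,1]
for r in(202,204,206): print(r,d[r,220:231].round().astype(int))
for r in range(205,236,3): print(r," ".join(f"{g:3d}/{max(0,d):3d}" for g,d in zip(w[r,486:512:2,1],(w[...,2]-w[...,1])[r,486:512:2])))
E
python3 m.py
```

```text
time_s: 8.8
eef_pos: [0.5088, 0.0568, 0.0412]
ee_rot: [0.678, 0.735, -0.005, 0.007]
ft_force: [11.8, -57.1, 2.4]
width: 0.0119
grasp_force: 38.5
x 0.51188587917041 leg y 0.02290467224670686
194 [100 100 100  99 100 100 104  98  94  96  95]
195 [100  98  99  99 104 125 126 114 105  87  77]
196 [ 97  91  94  96 102 124 128 116 101  94  93]
197 [ 78  71  82  94  93  98 116 118 100  92  94]
198 [ 39  47  79  94  92  92 118 121  94  84  91]
199 [ 39  40  76  94  94 111 130 121  92  76  76]
200 [ 44  44  79  94  96  97 134 120  80  82  80]
202 [ 2  2  2  3 30 52 16  2  2  2  3]
204 [ 2  2  2  3 40 85 32  3  2  3  3]
206 [ 2  2  3  3 35 76 34  2  2  2  2]
205  24/ 44  24/ 45  24/ 45  25/ 45  25/ 45  25/ 45  23/ 46  26/ 51  36/ 79  37/ 81  25/ 47  34/ 73  43/ 99
208  24/ 44  21/ 47  24/ 46  22/ 47  22/ 47  25/ 45  24/ 44  29/ 63  38/ 83  31/ 65  25/ 55  38/ 84  44/103
211  87/  0  81/  1  46/ 27  24/ 46  23/ 47  24/ 46  24/ 46  33/ 74  37/ 86  24/ 51  31/ 65  41/ 97  50/ 90
214 105/  0 104/  1 106/  0 108/  0  85/ 11  41/ 32  23/ 55  38/ 94  38/ 92  22/ 50  34/ 79  42/107  59/ 55
217 121/  1 121/  0 120/  1 145/  1  71/  1 117/  0 147/  0 146/  0 150/  0  92/  0 101/  0 132/  0 122/  0
220 118/  0 129/  1 146/  0 133/  0  48/  0 147/  0 142/  1 142/  1 136/  1  80/  0 118/  1 159/  0 142/  0
223 117/  0 128/  0 143/  1  91/  0 100/  0 144/  1 142/  0 144/  0 121/  0  89/  0 135/  0 164/  1 115/  1
226 117/  1 127/  0 146/  0 108/  1 130/  1 144/  0 143/  0 144/  1  86/  1 105/  0 149/  2 152/  0 122/  1
229 103/  1 103/  2 102/  2 103/  2 104/  2 103/  2 104/  3  97/  1  83/  0 124/  0 163/  0 136/  0  58/  0
232 117/  2 116/  2 117/  1 116/  2 116/  2 117/  2 117/  2  96/  2  96/  0 144/  1 171/  1  79/  0  62/  0
235 117/  2 117/  2 116/  3 117/  2 117/  2 118/  3 116/  3  46/  1  19/  0  26/  0  29/  0  17/  1  21/  0
```

The extra 2 mm of push raised the force by 7 N with no motion, so the lever is fully home. The pointer is within about 1 mm of the clip by the mean of the side, wrist and TCP estimates. The bar is still gripped, so I hand in.

```bash
python3 -c "
from workcell import ctrl;print(ctrl.hand_in())"
```

```text
the job is handed in; nothing more can be done
None
```

I handed in the job with the leg drawn to the red clip (pointer within about 1–1.5 mm by my estimates), the lever pressed home against the black stop, and the bar still gripped; the hand-in gave no verdict.

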